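Eject the memory cartridge of a controller with the release pin

TASK

Take the yellow-handled pin tool from its stand, put its pin into the small square recess of the blue memory cartridge and, holding the green release button at the bottom gently down with it, push the cartridge fully out of the controller with the same pin. Then put the pin tool back upright in its hole in the stand; do not force anything, do not touch the controller with the gripper, and leave everything else where it is.

Things in the scene. Friction and masses are not known exactly. Their poses are not given: they have to be found in the camera images.
- pintool_mid (a point): Pin tool: yellow handle 24 mm square, 60 mm tall, black band near its top; below it a round steel pin, 6 mm thick, 40 mm long, tapered tip; 70 g. Stands upright in one of the stand's two holes (which one varies), handle resting on the stand's top. The point is the handle's centre, 70 mm above the pin's tip. z up along the tool, x and y square to the handle's flats.
- stand: Fixed grey tool stand, 70 (x) x 150 (y) x 50 (z) mm, origin at the centre of its underside. Two square holes 13 mm wide and 45 mm deep, open at the top, at y = -40 and y = +40 mm on its centre line.
- punch_mid (a point): Thick punch in the stand's other hole: same handle but red, its shaft 11.6 mm thick (too thick for the recess). Not needed, leave it there. The point is the centre of its handle, whose top is 110 mm above the table.
- unit: Controller, cream-white, fixed, lying on its back, 110 (x) x 170 (y) x 58 (z) mm, terminal strips along both long sides to 63 mm high. Origin at the centre of its underside. The cartridge leaves through its +y end, moving along +y. The pin tool must not press on the unit, cartridge or button with more than 15 N in all.
- recess (a point): Centre of the mouth of the recess in the top of the blue memory cartridge (34 x 70 mm on top, level with the unit's top, 58 mm above the table). It moves with the cartridge; axes as the unit's. The recess is 11 x 11 mm with upright walls, outlined white. At its bottom is the green button, its face 4 to 16 mm below the mouth; the exact depth differs every time and must be felt.
- cartridge (a joint): How far the cartridge is out, m: 0 home and latched (about 1 mm of play), 0.040 fully out against its end stop. Once freed it slides with about 2.5 N of friction plus 25 N per m/s and stays where it is left; beyond 0.034 the released button locks it out.
- relay: Loose grey relay module 50 x 75 x 72 mm, a bystander; origin under its centre.
- driver: Loose orange screwdriver lying on the table, a bystander.
- tape: Loose black roll of tape, 90 mm across, 25 mm high, a bystander; origin under its centre.
- recess_wall (a point): Top edge of the recess's +y wall, 5.5 mm from its centre: the pin bears on this wall to push the cartridge out. The green button below is sprung: 2 N to start moving, 5.2 N at 4.5 mm, where it frees the cartridge, 6.2 N at its hard stop at 6 mm. Keep it pressed over 4.5 mm while pushing; if let up it catches at the next of three notches (0, 12, 24 mm out): press anew.
There are look-alikes about, which are no part of the job. Of the things like the part that bears pintool_mid, leave any that is purple; of the rest the larger one is meant.

How it is judged:
On the way, in this order (a step that is already met when the one before it is completed fails the run):
1. the pin tool is lifted out of the stand (z of pintool_mid in the frame of stand above 0.105 m), for 0.1 s.
2. the cartridge is freed and on its way out, pushed by the pin tool (value of joint cartridge above 0.008 m and contact force between pintool and unit above 0.5 N), for 0.05 s.
3. the cartridge is fully out, the pin tool still in the recess (value of joint cartridge above 0.0355 m and horizontal distance between pintool_mid and recess below 0.02 m), for 0.05 s.
At the end, for the whole second after the job is handed in: The cartridge is at least 34.5 mm out (its full travel is 40 mm), and the pin tool stands at rest, upright within 0.1 rad, with its pin in the stand's free hole and its handle seated on the stand's top (handle centre 75 to 84 mm above the stand's underside) (value of joint cartridge above 0.0345 m and z of pintool_mid in the frame of stand between 0.075 and 0.084 m and x of pintool_mid in the frame of stand between -0.01 and 0.01 m and y of pintool_mid in the frame of stand between -0.05 and 0.05 m and angle between pintool_mid's own z axis and vertical below 0.1 rad and linear speed of pintool below 0.02 m/s); the robot touches nothing.
It fails at once if the pin tool presses on the controller, cartridge or button with more than 15 N (contact force between pintool and unit above 15 N).
It fails at once if the gripper or arm pushes on the controller or cartridge (over 3 N) (contact force between any of the fingers, the arm and unit above 3 N).
It fails at once if a bystander is moved by more than 20 mm (distance of any of punch_mid, relay, driver, tape from where it was at the start of the episode above 0.02 m).
It also fails if it takes over 61 s, if anything falls off the work surface, if the arm or the gripper's body presses on something with over 40 N, if the wrist force passes 120 N, or if a joint passes its speed limit or range.

ROBOT

A 6-joint arm with a two-finger parallel gripper is mounted at the origin on the work surface. World frame = base frame: x ahead of the robot, y to its left, z up, the work surface at z = 0. Lengths are in m, angles in rad, forces in N, time in s.
With the tool pointing down it reaches from about 0.35 to 0.725 m from the base axis. Payload 6 kg.
Tool frame: the origin (TCP) lies on the mounting face of the last link; the fingertips stand 173 mm ahead of it and the grasp point (between the pads) lies 155 mm ahead of it; z points along the fingers, y is the line along which they close (so a half turn about z gives the same grasp; the last joint's range is limited). The gripper opens to 85 mm and grips with 20 to 120 N. Pads are 22 mm wide; open, the fingers measure 114 mm over their backs; the gripper's body (76 mm by 85 mm) begins 54 mm behind the grasp point. The pads swing forward as they close: fully open they stand 13 mm farther back than shut.
Start: joints at [0.334, 0.04, 0.085, 0, -1.615, -0.334], TCP at [0.6, 0, 0.405] pointing down, gripper open.
Joint ranges: [-2.56, 2.56], [-1.29, 2.01], [-1.08, 1.49], [-3.29, 1.98], [-2.81, -0.18], [-2.99, 2.99]. Speed limits (rad/s): [2.57, 2.57, 3.01, 3.14, 3.14, 3.14].

INTERFACE

Orientations are given as a 3x3 rotation matrix whose columns are the frame's x, y, z axes.
In Python, from station import bot, cams gives the robot as it stands.
- The arm moves only by the tool send_rows, never from a script. Its argument "steps" is a list of rows, each an object with "rot": the turn, a rotation vector about the tool's x, y, z in rad, a list of three; "travel": the shift along the tool's x, y, z in cm, a list of three; "claw": the closure, from -1 (fully open) to 1 (shut). A call has 1 to 12 rows; each row shifts and turns the commanded pose from where the row before left it, along the tool's axes as they then stand; what a row does not reach is not made up. A row lasts 1/8 s, in which the tool goes at most 62.5 mm and 10.7 degrees, less where a joint would pass 70% of its speed; a pose out of reach is approached as far as the arm can. A call is refused whole if a number of a shift passes 6.25 or a number of a turn 0.188, either way. A call with a gripper value outside its range is refused whole. The fingers move at their own pace and stop on an object; "grip_force" is the grip in N (left out, the last holds). Time passes only in rows, so rows that do not move let the fingers close. It gives the time, the measured TCP pose, the force, the opening and the grip force at its end, in the units of the state.
- bot.get_obs(): the state, without advancing time (a new reading comes with each control period).
- cams.grab_frame(name): name is "scene" or "side" or "wrist"; returns a dict with "frame" (384x512x3 uint8, red, green, blue), "K" (3x3 intrinsics, pixels), "dist_coeffs" ([k1, k2, p1, p2, k3] as OpenCV has them; the pictures are not rectified), "eye" and "attitude" of the camera in the world; the wrist camera has in their place "tool_from_camera" (4x4, takes a point from camera to tool coordinates, whose origin is the TCP and whose axes are the flange's). Camera axes: x right, y down, z forward; pixel columns grow to the right and rows downward; lengths in m; the calibration is good to about 2 mm. A picture is of the moment at which its call begins: read the wrist's pose just before it. There is no depth.
- bot.hand_in(): hands the job in; it is judged then, once.
The state is a dict: "time_s": time; "q": joint angles; "dq": joint speeds; "joint_efforts": joint torques, N m; "tool_pos": TCP position; "eef_rot": TCP orientation; "contact_force": force on the tool from outside, world axes, zero at the start; "ft_torque": the same for the moment, N m; "width": finger opening in m; "grip_force": force on a finger pad.
Only numpy, scipy, OpenCV 4.12 (cv2) and the standard library are available. Lean on these libraries where they do the work, as an engineer would, in place of code of your own. Each camera call takes 0.05 s, during which the arm holds its last target. There are 200 camera calls.

## Working session

There is one attempt and no reset: what is moved stays moved. The work goes in short steps, Python scripts to look and compute and a tool call to move; the robot and the scene stay as the last step left them, time stands still between calls to the robot, and variables do not carry over. Pictures are saved under pics/ and viewed, at most 13 in all, crops included, and the job is handed in when it is done.

Besides the shell and the picture viewer there is one more tool, called after ">>>" as name(argument=value, ...), one argument or row to a line, values as JSON. send_rows: Moves the arm, as the interface text tells. Its arguments: {"type":"object","properties":{"steps":{"type":"array","items":{"type":"object","properties":{"rot":{"type":"array","items":{"type":"number"}},"travel":{"type":"array","items":{"type":"number"}},"claw":{"type":"number"}}}},"grip_force":{"type":"number"}},"required":["steps"]}

```bash
mkdir -p pics; ls
python3 - <<'E'
from station import bot, cams
import cv2,numpy as np
o=bot.get_obs(); print({k:np.round(v,3).tolist() for k,v in o.items()})
ims=[]
for n in ["scene","side","wrist"]:
    f=cams.grab_frame(n); cv2.imwrite(f"pics/{n}0.png",f["frame"][:,:,::-1])
    np.save(f"{n}0.npy",f,allow_pickle=True)
    print(n,{k:np.round(v,3).tolist() for k,v in f.items() if k!="frame"})
E
```

```text
pics
{'time_s': 0.0, 'q': [0.334, 0.041, 0.084, -0.0, -1.616, -0.334], 'dq': [0.0, 0.001, -0.0, 0.001, 0.001, 0.001], 'joint_efforts': [-0.001, -36.82, 34.741, 6.932, -0.005, -0.0], 'tool_pos': [0.6, 0.0, 0.404], 'eef_rot': [[0.0, -1.0, -0.002], [-1.0, -0.0, -0.0], [0.0, 0.002, -1.0]], 'contact_force': [-0.132, 0.374, -0.133], 'ft_torque': [-0.045, 0.008, 0.001], 'grip_force': 0.0, 'width': 0.086}
scene {'K': [[423.669, 0.0, 255.756], [0.0, 423.669, 196.62], [0.0, 0.0, 1.0]], 'dist_coeffs': [-0.068, 0.0, 0.0, 0.0, 0.0], 'eye': [1.118, -0.375, 0.731], 'attitude': [[0.52, 0.607, -0.601], [0.854, -0.377, 0.359], [-0.009, -0.7, -0.714]]}
side {'K': [[452.423, 0.0, 261.992], [0.0, 452.423, 189.807], [0.0, 0.0, 1.0]], 'dist_coeffs': [-0.088, 0.0, 0.0, 0.0, 0.0], 'eye': [-0.075, 0.596, 0.551], 'attitude': [[-0.688, -0.321, 0.651], [-0.726, 0.306, -0.616], [-0.001, -0.896, -0.443]]}
wrist {'K': [[302.067, 0.0, 259.742], [0.0, 302.067, 192.493], [0.0, 0.0, 1.0]], 'dist_coeffs': [-0.076, 0.0, 0.0, 0.0, 0.0], 'tool_from_camera': [[-0.001, -0.949, -0.317, 0.082], [1.0, -0.001, -0.0, 0.001], [-0.0, -0.317, 0.949, 0.03], [0.0, 0.0, 0.0, 1.0]]}
```

View pics/scene0.png

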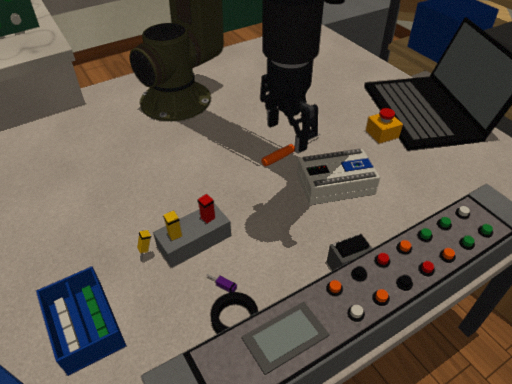

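View pics/side0.png

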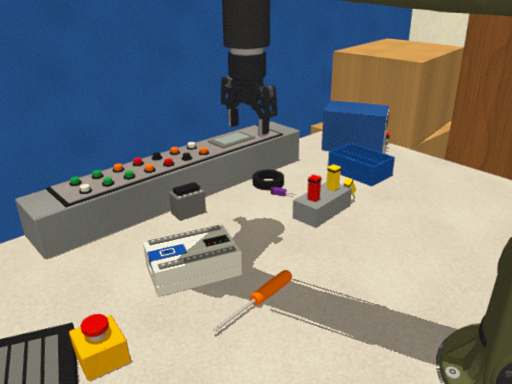

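```bash
cat > h.py <<'E'
import cv2,numpy as np
def load(n): return np.load(f"{n}.npy",allow_pickle=True).item()
def pose(f,obs=None):
    if "eye" in f: return np.array(f["attitude"]),np.array(f["eye"])
    R=np.array(obs["eef_rot"]);T=np.array(f["tool_from_camera"])
    return R@T[:3,:3],R@T[:3,3]+np.array(obs["tool_pos"])
def pix2w(f,px,z,obs=None):
    R,t=pose(f,obs)
    u=cv2.undistortPoints(np.array(px,float).reshape(-1,1,2),np.array(f["K"]),np.array(f["dist_coeffs"])).reshape(-1,2)
    d=np.c_[u,np.ones(len(u))]@R.T
    return t+d*((np.array(z)-t[2])/d[:,2])[:,None]
def w2pix(f,P,obs=None):
    R,t=pose(f,obs)
    return cv2.projectPoints((np.array(P,float)-t)@R,np.zeros(3),np.zeros(3),np.array(f["K"]),np.array(f["dist_coeffs"]))[0].reshape(-1,2)
def crop(f,x0,y0,w,h,s): return cv2.resize(f["frame"][y0:y0+h,x0:x0+w,::-1],None,fx=s,fy=s,interpolation=cv2.INTER_CUBIC)
E
python3 - <<'E'
from h import *
a=load("scene0");b=load("side0")
c=np.vstack([np.hstack([crop(a,130,190,110,75,3.6),crop(a,295,140,100,75,3.6)]),np.hstack([crop(b,285,155,110,75,3.6),crop(b,140,220,100,75,3.6)])])
cv2.imwrite("pics/c1.png",c);print(c.shape)
for n,f in (("scene",a),("side",b)):
    hsv=cv2.cvtColor(f["frame"],cv2.COLOR_RGB2HSV)
    for nm,lo,hi in (("yel",(20,150,90),(32,255,255)),("blue",(105,150,80),(120,255,255)),("red",(0,180,90),(4,255,255))):
        _,_,st,ce=cv2.connectedComponentsWithStats(cv2.inRange(hsv,lo,hi))
        print(n,nm,[(s.tolist(),np.round(x,1).tolist()) for s,x in zip(st[1:],ce[1:]) if 40<s[4]<1500])
E
```

```text
(540, 756, 3)
scene yel [([374, 115, 27, 14, 87], [387.4, 123.1]), ([164, 211, 14, 12, 113], [170.4, 216.2]), ([166, 222, 16, 18, 186], [174.3, 230.5]), ([139, 230, 12, 8, 63], [144.6, 233.4]), ([137, 236, 13, 17, 145], [142.8, 244.9])]
scene blue [([343, 159, 30, 12, 149], [356.5, 164.7]), ([0, 368, 19, 16, 163], [6.1, 378.0])]
scene red [([380, 108, 15, 10, 108], [387.0, 112.4]), ([198, 194, 15, 11, 90], [205.2, 199.4]), ([378, 253, 11, 10, 79], [383.2, 257.3]), ([423, 261, 11, 10, 77], [428.1, 265.5])]
side yel [([328, 165, 12, 6, 57], [333.7, 167.4]), ([327, 170, 13, 21, 215], [332.8, 180.4]), ([344, 178, 12, 16, 100], [349.8, 184.3])]
side blue [([149, 245, 37, 16, 224], [166.4, 252.4])]
side red [([165, 159, 8, 6, 41], [168.1, 161.4]), ([309, 175, 12, 6, 51], [314.3, 177.7]), ([308, 181, 12, 21, 203], [313.4, 191.1]), ([81, 314, 27, 23, 471], [94.2, 325.0])]
```

View pics/c1.png

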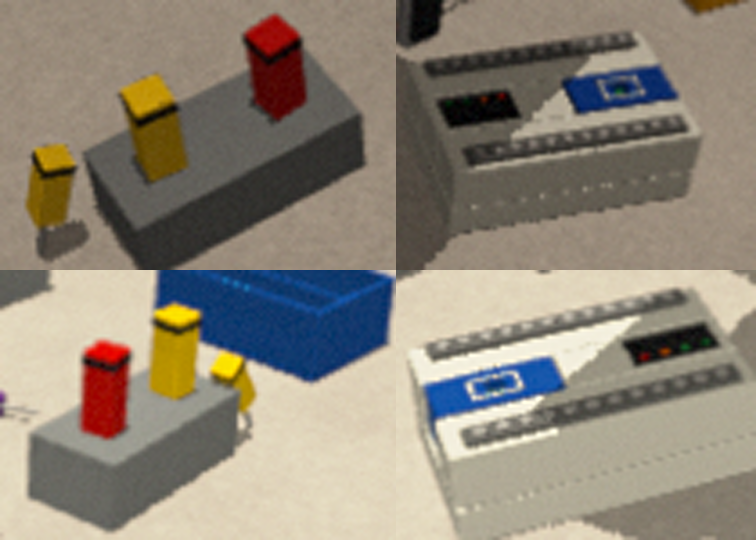

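Run:
```python
from h import *
a=load("scene0");b=load("side0")
def S(p,o): return np.array(p,float)/3.6+o
A1=[130,190];A2=np.array([295-396/3.6,140]);B1=np.array([285,155-270/3.6]);B2=np.array([140-396/3.6,220-270/3.6])
def show(n,f,p,o,z): print(n,np.round(pix2w(f,S(p,o),z),4)[:,:2].tolist())
show("ytop sc",a,[[149,94]],A1,[.11]);show("ytop sd",b,[[177,316]],B1,[.11])
show("rtop sc",a,[[273,36]],A1,[.11]);show("rtop sd",b,[[107,352]],B1,[.11])
show("stand sc",a,[[85,152],[133,228],[363,118],[312,50]],A1,.05*np.ones(4))
show("stand sd",b,[[30,432],[112,465],[240,393]],B1,.05*np.ones(3))
show("rec sc",a,[[621,88]],A2,[.058]);show("rec sd",b,[[495,384]],B2,[.058])
show("cart sc",a,[[563,78],[660,65],[680,97],[577,112]],A2,.058*np.ones(4))
show("cart sd",b,[[425,388],[553,357],[567,386],[432,420]],B2,.058*np.ones(4))
```

```text
ytop sc [[0.5523, -0.2326]]
ytop sd [[0.5399, -0.2289]]
rtop sc [[0.5486, -0.1546]]
rtop sd [[0.5346, -0.1498]]
stand sc [[0.5199, -0.269], [0.5857, -0.2667], [0.5822, -0.1183], [0.5171, -0.1182]]
stand sd [[0.5699, -0.1173], [0.5026, -0.1219], [0.5087, -0.2666]]
rec sc [[0.5869, 0.228]]
rec sd [[0.5798, 0.2285]]
cart sc [[0.5584, 0.2014], [0.5828, 0.2665], [0.6146, 0.2556], [0.5899, 0.1873]]
cart sd [[0.6024, 0.2583], [0.5803, 0.1904], [0.5517, 0.2012], [0.574, 0.2711]]
```

>>> send_rows(
  steps=[
    {"travel":[4.2,1.1,1],"rot":[0,0,0],"claw":-1},
    {"travel":[4.2,1.1,1],"rot":[0,0,0],"claw":-1},
    {"travel":[4.2,1.1,1],"rot":[0,0,0],"claw":-1},
    {"travel":[4.2,1.1,1],"rot":[0,0,0],"claw":-1},
    {"travel":[4.2,1.1,1],"rot":[0,0,0],"claw":-1},
    {"travel":[0,0,0],"rot":[0,0,0],"claw":-1},
    {"travel":[0,0,0],"rot":[0,0,0],"claw":-1},
  ],
)

```text
time_s: 1.02
tool_pos: [0.545, -0.2099, 0.3545]
eef_rot: [[-0.0, -1.0, -0.0], [-1.0, 0.0, 0.0], [-0.0, 0.0, -1.0]]
contact_force: [-0.1, 0.2, 0.2]
width: 0.0853
grip_force: 0.0
```

```bash
cat > snap.py <<'E'
import sys
from station import bot, cams
from h import *
n=sys.argv[1]
o=bot.get_obs();f=cams.grab_frame("wrist");np.save(n+".npy",{**f,"obs":o},allow_pickle=True)
cv2.imwrite(f"pics/{n}.png",cv2.resize(f["frame"][:,:,::-1],None,fx=1.5,fy=1.5,interpolation=cv2.INTER_CUBIC))
print(o["time_s"],np.round(o["tool_pos"],4),np.round(o["eef_rot"],3).tolist(),np.round(o["contact_force"],2),o["width"])
E
python3 snap.py w1
```

```text
1.025 [ 0.545  -0.2099  0.3545] [[-0.0, -1.0, -0.0], [-1.0, 0.0, 0.0], [-0.0, 0.0, -1.0]] [-0.08  0.2   0.18] 0.08526008626831573
```

View pics/w1.png

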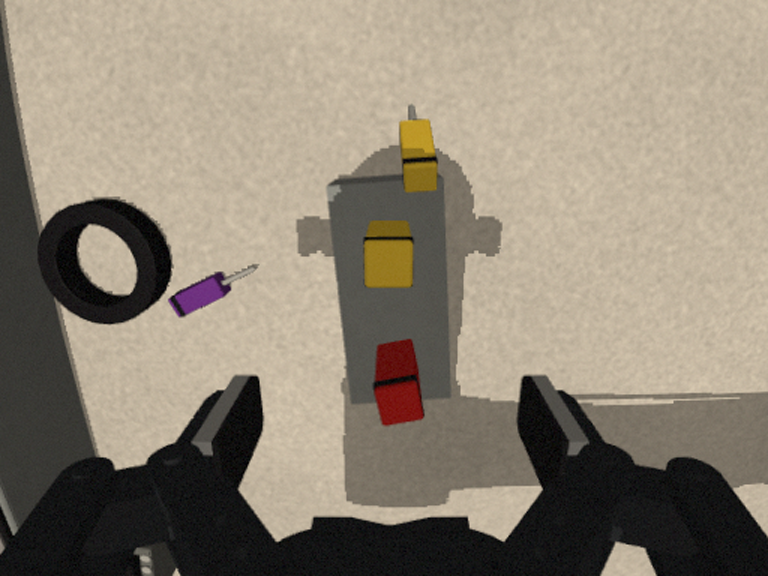

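Run:
```python
from h import *
f=load("w1");o=f["obs"]
p=np.array([[388.7,263],[364,263],[413.5,263],[389,240],[389,287],[400,402],[330,187],[443,180],[451,397],[352,403],[418,174]])/1.5
z=[.11]*6+[.05]*4+[.1]
print(np.round(pix2w(f,p,z,o),4)[:,:2])
```

```text
[[ 0.5445 -0.2335]
 [ 0.5566 -0.2335]
 [ 0.5324 -0.2335]
 [ 0.5443 -0.245 ]
 [ 0.5444 -0.2212]
 [ 0.5385 -0.155 ]
 [ 0.5795 -0.2642]
 [ 0.5123 -0.2682]
 [ 0.5014 -0.1205]
 [ 0.5706 -0.1158]
 [ 0.5303 -0.2753]]
```

>>> send_rows(
  grip_force=80,
  steps=[
    {"travel":[2.35,0.05,1.95],"rot":[0,0,0],"claw":-1},
    {"travel":[0,0,4],"rot":[0,0,0],"claw":-1},
    {"travel":[0,0,3],"rot":[0,0,0],"claw":-1},
    {"travel":[0,0,3],"rot":[0,0,0],"claw":-1},
    {"travel":[0,0,0],"rot":[0,0,0],"claw":-1},
    {"travel":[0,0,0],"rot":[0,0,0],"claw":1},
    {"travel":[0,0,0],"rot":[0,0,0],"claw":1},
    {"travel":[0,0,0],"rot":[0,0,0],"claw":1},
    {"travel":[0,0,0],"rot":[0,0,0],"claw":1},
    {"travel":[0,0,0],"rot":[0,0,0],"claw":1},
  ],
)

```text
time_s: 2.33
tool_pos: [0.5447, -0.2336, 0.2363]
eef_rot: [[0.0, -1.0, 0.002], [-1.0, -0.0, -0.001], [0.001, -0.002, -1.0]]
contact_force: [0.3, 0.4, 3.9]
width: 0.0233
grip_force: 78.6
```

>>> send_rows(
  steps=[
    {"travel":[0,0,-2],"rot":[0,0,0],"claw":1},
    {"travel":[0,0,-3],"rot":[0,0,0],"claw":1},
    {"travel":[0,0,-4],"rot":[0,0,0],"claw":1},
    {"travel":[0,0,-4],"rot":[0,0,0],"claw":1},
    {"travel":[0,0,0],"rot":[0,0,0],"claw":1},
    {"travel":[0,0,0],"rot":[0,0,0],"claw":1},
  ],
)

```text
time_s: 3.08
tool_pos: [0.5443, -0.2334, 0.365]
eef_rot: [[-0.0, -1.0, -0.001], [-1.0, 0.0, 0.001], [-0.001, 0.001, -1.0]]
contact_force: [0.3, -0.3, -1.6]
width: 0.0229
grip_force: 78.4
```

>>> send_rows(
  steps=[
    {"travel":[-3,-0.4,0],"rot":[0,0,0],"claw":1},
    {"travel":[-5,-0.5,0],"rot":[0,0,0],"claw":1},
    {"travel":[-5,-0.5,0],"rot":[0,0,0],"claw":1},
    {"travel":[-6,-0.6,0],"rot":[0,0,0],"claw":1},
    {"travel":[-6,-0.6,0],"rot":[0,0,0],"claw":1},
    {"travel":[-6,-0.6,0],"rot":[0,0,0],"claw":1},
    {"travel":[-6,-0.6,0],"rot":[0,0,0],"claw":1},
    {"travel":[-5,-0.6,0],"rot":[0,0,0.088],"claw":1},
    {"travel":[-5,-0.5,0],"rot":[0,0,0.087],"claw":1},
    {"travel":[-3,-0.4,0],"rot":[0,0,0.087],"claw":1},
    {"travel":[0,0,0],"rot":[0,0,0.087],"claw":1},
    {"travel":[0,0,0],"rot":[0,0,0],"claw":1},
  ],
)

```text
time_s: 4.58
tool_pos: [0.6069, 0.2651, 0.3633]
eef_rot: [[-0.341, -0.94, -0.003], [-0.94, 0.341, -0.002], [0.003, 0.002, -1.0]]
contact_force: [0.8, 0.6, -0.6]
width: 0.0234
grip_force: 78.3
```

```bash
python3 snap.py w2
```

```text
4.575 [0.6069 0.2651 0.3633] [[-0.341, -0.94, -0.003], [-0.94, 0.341, -0.002], [0.003, 0.002, -1.0]] [ 0.8   0.6  -0.59] 0.023416324519341763
```

View pics/w2.png

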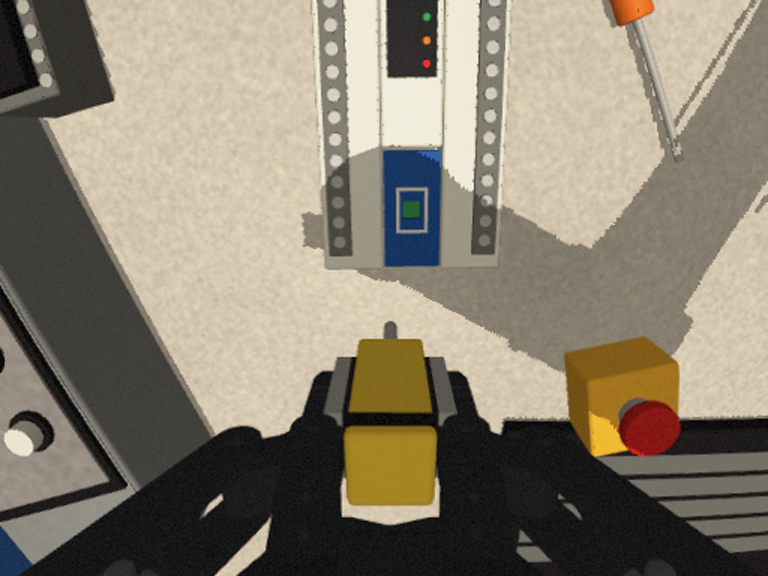

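Run:
```python
from h import *
f=load("w2");o=f["obs"]
P=pix2w(f,np.array([[412,210],[411.5,209.3],[384,265],[440,265],[384,150],[440,150]])/1.5,[.058]*6,o);print(np.round(P,4))
R=np.array(o["eef_rot"]);t=np.array(o["tool_pos"]);T=R@[0,0,.225]+t
print("tip",T,"proj",w2pix(f,[T],o)*1.5)
print("delta tool cm",(P[0]-T)@R*100)
for a,b in ((2,4),(3,5)): d=P[a]-P[b];print(np.linalg.norm(d),np.degrees(np.arctan2(d[0],d[1])))
g=f["frame"];c=crop(f,235,95,80,130,5);cv2.imwrite("pics/c2.png",c[:600])
```

```text
[[0.5788 0.2312 0.058 ]
 [0.5789 0.2307 0.058 ]
 [0.6067 0.2579 0.058 ]
 [0.5736 0.2699 0.058 ]
 [0.5826 0.1925 0.058 ]
 [0.5518 0.2036 0.058 ]]
tip [0.60629137 0.26469957 0.13827375] proj [[388.13410344 323.74201817]]
delta tool cm [4.06054148 1.42981346 8.04114346]
0.06968603596944672 20.192037470832062
0.06979881904861272 18.155729461459757
```

View pics/c2.png

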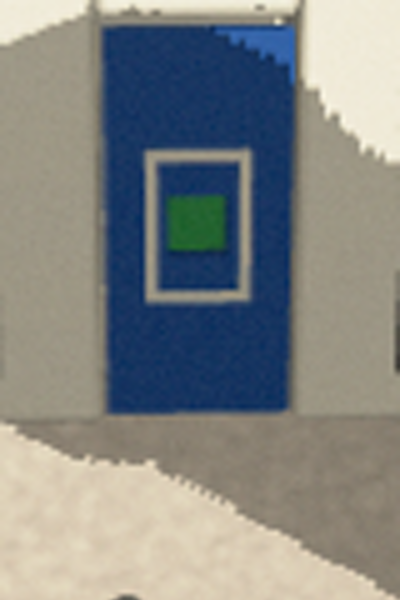

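>>> send_rows(
  steps=[
    {"travel":[2.06,0.7,0],"rot":[0,0,0],"claw":1},
    {"travel":[2,0.65,2],"rot":[0,0,-0.01],"claw":1},
    {"travel":[0,0,3],"rot":[0,0,0],"claw":1},
    {"travel":[0,0,1.8],"rot":[0,0,0],"claw":1},
    {"travel":[0,0,0],"rot":[0,0,0],"claw":1},
    {"travel":[0,0,0],"rot":[0,0,0],"claw":1},
    {"travel":[0,0,0],"rot":[0,0,0],"claw":1},
  ],
)

```text
time_s: 5.5
tool_pos: [0.5807, 0.2314, 0.2985]
eef_rot: [[-0.332, -0.943, 0.002], [-0.943, 0.332, 0.001], [-0.001, -0.001, -1.0]]
contact_force: [0.4, 0.1, 0.2]
width: 0.0234
grip_force: 78.5
```

```bash
python3 snap.py w3
python3 - <<'E'
from h import *
f=load("w3");o=f["obs"]
R=np.array(o["eef_rot"]);t=np.array(o["tool_pos"]);T=R@[0,0,.225]+t;print(T,w2pix(f,[T],o))
cv2.imwrite("pics/c3.png",crop(f,200,140,120,110,5))
E
```

```text
5.5 [0.5807 0.2314 0.2985] [[-0.332, -0.943, 0.002], [-0.943, 0.332, 0.001], [-0.001, -0.001, -1.0]] [0.38 0.05 0.17] 0.023405618855161407
[0.58111265 0.23158949 0.07350315] [[258.75041648 215.8151503 ]]
```

View pics/c3.png

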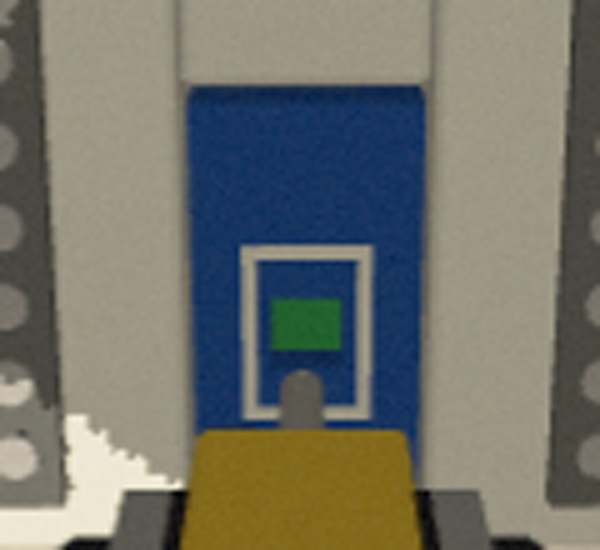

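Run:
```python
from h import *
f=load("w3");o=f["obs"]
R=np.array(o["eef_rot"]);t=np.array(o["tool_pos"]);T=R@[0,0,.225]+t
P=pix2w(f,[[261.2,206.4]],[.058],o)[0]
print(P,(P-T)@R*100)
# tip seen: compare with pixel, at tip plane
print((pix2w(f,[[260.4,215]],[T[2]],o)[0]-T)@R*100)
```

```text
[0.57911236 0.23120354 0.058     ] [0.10500109 0.17774181 1.54995502]
[ 0.06147589  0.11505401 -0.00022583]
```

>>> send_rows(
  steps=[
    {"travel":[0.07,0.06,0.5],"rot":[0,0,0],"claw":1},
    {"travel":[0,0,0.4],"rot":[0,0,0],"claw":1},
    {"travel":[0,0,0.3],"rot":[0,0,0],"claw":1},
    {"travel":[0,0,0.2],"rot":[0,0,0],"claw":1},
    {"travel":[0,0,0.2],"rot":[0,0,0],"claw":1},
    {"travel":[0,0,0.2],"rot":[0,0,0],"claw":1},
    {"travel":[0,0,0],"rot":[0,0,0],"claw":1},
    {"travel":[0,0,0],"rot":[0,0,0],"claw":1},
    {"travel":[0,0,0],"rot":[0,0,0],"claw":1},
  ],
)

```text
time_s: 6.68
tool_pos: [0.5797, 0.2307, 0.2793]
eef_rot: [[-0.333, -0.943, 0.0], [-0.943, 0.333, 0.0], [-0.0, -0.0, -1.0]]
contact_force: [-0.1, 0.6, -1.2]
width: 0.0234
grip_force: 78.5
```

>>> send_rows(
  steps=[
    {"travel":[0,0,0.1],"rot":[0,0,0],"claw":1},
    {"travel":[0,0,0.1],"rot":[0,0,0],"claw":1},
    {"travel":[0,0,0],"rot":[0,0,0],"claw":1},
    {"travel":[0,0,0],"rot":[0,0,0],"claw":1},
  ],
)

```text
time_s: 7.18
tool_pos: [0.5797, 0.2308, 0.2775]
eef_rot: [[-0.332, -0.943, 0.0], [-0.943, 0.332, 0.0], [-0.0, -0.0, -1.0]]
contact_force: [0.0, 0.4, 0.7]
width: 0.0234
grip_force: 78.6
```

>>> send_rows(
  steps=[
    {"travel":[0,0,0.1],"rot":[0,0,0],"claw":1},
    {"travel":[0,0,0],"rot":[0,0,0],"claw":1},
    {"travel":[0,0,0],"rot":[0,0,0],"claw":1},
  ],
)

```text
time_s: 7.55
tool_pos: [0.5797, 0.2307, 0.2763]
eef_rot: [[-0.332, -0.943, 0.0], [-0.943, 0.332, 0.0], [-0.0, -0.0, -1.0]]
contact_force: [-0.9, -0.1, 1.8]
width: 0.0232
grip_force: 78.6
```

>>> send_rows(
  steps=[
    {"travel":[0,0,0.1],"rot":[0,0,0],"claw":1},
    {"travel":[0,0,0],"rot":[0,0,0],"claw":1},
    {"travel":[0,0,0],"rot":[0,0,0],"claw":1},
  ],
)

```text
time_s: 7.92
tool_pos: [0.5797, 0.2308, 0.2753]
eef_rot: [[-0.333, -0.943, 0.0], [-0.943, 0.333, 0.0], [-0.0, -0.0, -1.0]]
contact_force: [-1.9, -0.1, 2.1]
width: 0.0231
grip_force: 78.7
```

>>> send_rows(
  steps=[
    {"travel":[0,0.07,0.05],"rot":[0,0,0],"claw":1},
    {"travel":[0,0,0],"rot":[0,0,0],"claw":1},
    {"travel":[0,0,0],"rot":[0,0,0],"claw":1},
  ],
)

```text
time_s: 8.3
tool_pos: [0.5791, 0.2309, 0.2749]
eef_rot: [[-0.333, -0.943, 0.001], [-0.943, 0.333, 0.0], [-0.0, -0.001, -1.0]]
contact_force: [1.3, -0.8, 2.7]
width: 0.0234
grip_force: 78.9
```

>>> send_rows(
  steps=[
    {"travel":[0,0,0.1],"rot":[0,0,0],"claw":1},
    {"travel":[0,0,0],"rot":[0,0,0],"claw":1},
    {"travel":[0,0,0],"rot":[0,0,0],"claw":1},
  ],
)

```text
time_s: 8.68
tool_pos: [0.5791, 0.2309, 0.2739]
eef_rot: [[-0.333, -0.943, 0.0], [-0.943, 0.333, 0.0], [-0.0, -0.0, -1.0]]
contact_force: [2.4, -0.1, 2.8]
width: 0.0232
grip_force: 79.0
```

>>> send_rows(
  steps=[
    {"travel":[0,0,0.1],"rot":[0,0,0],"claw":1},
    {"travel":[0,0,0],"rot":[0,0,0],"claw":1},
    {"travel":[0,0,0],"rot":[0,0,0],"claw":1},
  ],
)

```text
time_s: 9.05
tool_pos: [0.5791, 0.2309, 0.2729]
eef_rot: [[-0.333, -0.943, 0.0], [-0.943, 0.333, 0.0], [-0.0, -0.0, -1.0]]
contact_force: [1.8, -1.2, 4.7]
width: 0.0231
grip_force: 79.0
```

>>> send_rows(
  steps=[
    {"travel":[0,0,0.05],"rot":[0,0,0],"claw":1},
    {"travel":[0,0,0],"rot":[0,0,0],"claw":1},
    {"travel":[0,0,0],"rot":[0,0,0],"claw":1},
  ],
)

```text
time_s: 9.43
tool_pos: [0.5791, 0.231, 0.2723]
eef_rot: [[-0.333, -0.943, 0.0], [-0.943, 0.333, 0.0], [-0.0, -0.0, -1.0]]
contact_force: [1.6, -1.2, 4.3]
width: 0.023
grip_force: 79.1
```

>>> send_rows(
  steps=[
    {"travel":[0,0,0.05],"rot":[0,0,0],"claw":1},
    {"travel":[0,0,0],"rot":[0,0,0],"claw":1},
    {"travel":[0,0,0],"rot":[0,0,0],"claw":1},
  ],
)

```text
time_s: 9.8
tool_pos: [0.579, 0.231, 0.2718]
eef_rot: [[-0.333, -0.943, 0.0], [-0.943, 0.333, 0.0], [-0.0, -0.0, -1.0]]
contact_force: [3.1, 0.1, 5.1]
width: 0.0226
grip_force: 79.1
```

>>> send_rows(
  steps=[
    {"travel":[-0.1,0,0.03],"rot":[0,0,0],"claw":1},
    {"travel":[-0.1,0,0],"rot":[0,0,0],"claw":1},
    {"travel":[0,0,0],"rot":[0,0,0],"claw":1},
    {"travel":[0,0,0],"rot":[0,0,0],"claw":1},
  ],
)

```text
time_s: 10.3
tool_pos: [0.5794, 0.2325, 0.2713]
eef_rot: [[-0.333, -0.943, -0.001], [-0.943, 0.333, -0.001], [0.002, 0.001, -1.0]]
contact_force: [0.8, -2.1, 6.0]
width: 0.0233
grip_force: 79.2
```

>>> send_rows(
  steps=[
    {"travel":[-0.1,0,0],"rot":[0,0,0],"claw":1},
    {"travel":[-0.1,0,0],"rot":[0,0,0],"claw":1},
    {"travel":[0,0,0],"rot":[0,0,0],"claw":1},
    {"travel":[0,0,0],"rot":[0,0,0],"claw":1},
  ],
)

```text
time_s: 10.8
tool_pos: [0.5801, 0.2344, 0.2713]
eef_rot: [[-0.333, -0.943, -0.001], [-0.943, 0.333, -0.002], [0.002, 0.001, -1.0]]
contact_force: [0.6, -2.1, 5.4]
width: 0.0229
grip_force: 79.2
```

>>> send_rows(
  steps=[
    {"travel":[-0.1,0,0],"rot":[0,0,0],"claw":1},
    {"travel":[-0.1,0,0],"rot":[0,0,0],"claw":1},
    {"travel":[0,0,0],"rot":[0,0,0],"claw":1},
  ],
)

```text
time_s: 11.18
tool_pos: [0.5808, 0.2363, 0.2713]
eef_rot: [[-0.333, -0.943, -0.001], [-0.943, 0.333, -0.002], [0.002, 0.001, -1.0]]
contact_force: [0.9, -3.2, 6.4]
width: 0.0234
grip_force: 79.2
```

>>> send_rows(
  steps=[
    {"travel":[-0.1,0,0],"rot":[0,0,0],"claw":1},
    {"travel":[-0.1,0,0],"rot":[0,0,0],"claw":1},
    {"travel":[0,0,0],"rot":[0,0,0],"claw":1},
  ],
)

```text
time_s: 11.55
tool_pos: [0.5814, 0.2381, 0.2713]
eef_rot: [[-0.333, -0.943, -0.001], [-0.943, 0.333, -0.002], [0.002, 0.001, -1.0]]
contact_force: [1.3, -2.8, 6.1]
width: 0.0228
grip_force: 79.2
```

>>> send_rows(
  steps=[
    {"travel":[-0.15,0,0],"rot":[0,0,0],"claw":1},
    {"travel":[-0.15,0,0],"rot":[0,0,0],"claw":1},
    {"travel":[-0.15,0,0],"rot":[0,0,0],"claw":1},
    {"travel":[-0.15,0,0],"rot":[0,0,0],"claw":1},
    {"travel":[0,0,0],"rot":[0,0,0],"claw":1},
  ],
)

```text
time_s: 12.18
tool_pos: [0.5834, 0.2438, 0.2713]
eef_rot: [[-0.333, -0.943, -0.001], [-0.943, 0.333, -0.002], [0.002, 0.001, -1.0]]
contact_force: [0.5, -2.0, 6.2]
width: 0.0232
grip_force: 79.2
```

>>> send_rows(
  steps=[
    {"travel":[-0.15,0,0],"rot":[0,0,0],"claw":1},
    {"travel":[-0.15,0,0],"rot":[0,0,0],"claw":1},
    {"travel":[-0.15,0,0],"rot":[0,0,0],"claw":1},
    {"travel":[-0.15,0,0],"rot":[0,0,0],"claw":1},
    {"travel":[0,0,0],"rot":[0,0,0],"claw":1},
  ],
)

```text
time_s: 12.8
tool_pos: [0.5854, 0.2495, 0.2713]
eef_rot: [[-0.333, -0.943, -0.002], [-0.943, 0.333, -0.002], [0.002, 0.001, -1.0]]
contact_force: [0.7, -2.6, 6.2]
width: 0.0232
grip_force: 79.3
```

>>> send_rows(
  steps=[
    {"travel":[-0.15,0,0],"rot":[0,0,0],"claw":1},
    {"travel":[-0.15,0,0],"rot":[0,0,0],"claw":1},
    {"travel":[-0.15,0,0],"rot":[0,0,0],"claw":1},
    {"travel":[-0.15,0,0],"rot":[0,0,0],"claw":1},
    {"travel":[-0.15,0,0],"rot":[0,0,0],"claw":1},
    {"travel":[-0.15,0,0],"rot":[0,0,0],"claw":1},
    {"travel":[-0.15,0,0],"rot":[0,0,0],"claw":1},
    {"travel":[0,0,0],"rot":[0,0,0],"claw":1},
  ],
)

```text
time_s: 13.8
tool_pos: [0.5889, 0.2594, 0.2713]
eef_rot: [[-0.333, -0.943, -0.002], [-0.943, 0.333, -0.002], [0.002, 0.001, -1.0]]
contact_force: [0.9, -3.1, 6.2]
width: 0.0236
grip_force: 79.3
```

>>> send_rows(
  steps=[
    {"travel":[-0.15,0,0],"rot":[0,0,0],"claw":1},
    {"travel":[-0.15,0,0],"rot":[0,0,0],"claw":1},
    {"travel":[-0.15,0,0],"rot":[0,0,0],"claw":1},
    {"travel":[-0.15,0,0],"rot":[0,0,0],"claw":1},
    {"travel":[0,0,0],"rot":[0,0,0],"claw":1},
    {"travel":[0,0,0],"rot":[0,0,0],"claw":1},
  ],
)

```text
time_s: 14.55
tool_pos: [0.5909, 0.265, 0.2713]
eef_rot: [[-0.333, -0.943, -0.002], [-0.943, 0.333, -0.001], [0.002, 0.001, -1.0]]
contact_force: [0.3, -2.8, 5.7]
width: 0.0228
grip_force: 79.3
```

```bash
python3 snap.py w4
python3 - <<'E'
from h import *
f=load("w4")
cv2.imwrite("pics/c4.png",crop(f,190,60,140,170,3.5))
E
```

```text
14.55 [0.5909 0.265  0.2713] [[-0.333, -0.943, -0.002], [-0.943, 0.333, -0.001], [0.002, 0.001, -1.0]] [ 0.28 -2.83  5.73] 0.02283443717165603
```

View pics/c4.png

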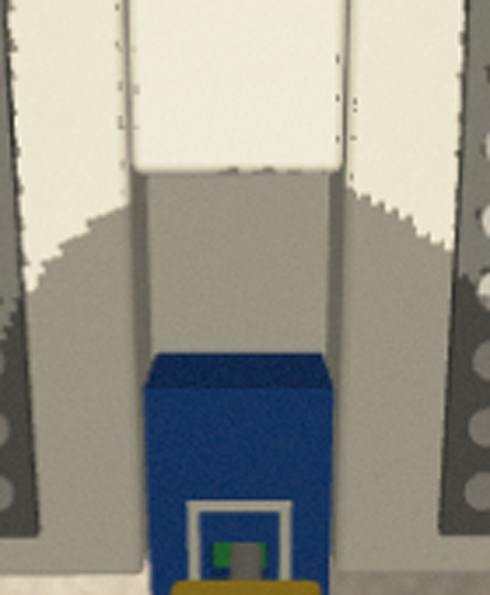

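>>> send_rows(
  steps=[
    {"travel":[-0.1,0,0],"rot":[0,0,0],"claw":1},
    {"travel":[-0.1,0,0],"rot":[0,0,0],"claw":1},
    {"travel":[-0.1,0,0],"rot":[0,0,0],"claw":1},
    {"travel":[0,0,0],"rot":[0,0,0],"claw":1},
    {"travel":[0,0,0],"rot":[0,0,0],"claw":1},
  ],
)

```text
time_s: 15.22
tool_pos: [0.5919, 0.2678, 0.2713]
eef_rot: [[-0.333, -0.943, -0.002], [-0.943, 0.333, -0.002], [0.002, 0.001, -1.0]]
contact_force: [-0.2, -3.2, 7.0]
width: 0.023
grip_force: 79.3
```

Run:
```python
from h import *
a=load("w4");b=load("w3")
A=pix2w(a,[[190+240/3.5,60+387/3.5]],[.058],a["obs"]);B=pix2w(b,[[200+306/5,140+86/5],[200+306/5,140+102/5]],[.058]*2,b["obs"])
print(A,B,np.linalg.norm(A-B,axis=1))
```

```text
[[0.57873346 0.23125964 0.058     ]] [[0.56676065 0.19610404 0.058     ]
 [0.56752606 0.19827871 0.058     ]] [0.03713844 0.03483313]
```

>>> send_rows(
  steps=[
    {"travel":[-0.1,0,0],"rot":[0,0,0],"claw":1},
    {"travel":[0,0,0],"rot":[0,0,0],"claw":1},
    {"travel":[0,0,0],"rot":[0,0,0],"claw":1},
  ],
)

```text
time_s: 15.6
tool_pos: [0.5922, 0.2688, 0.2712]
eef_rot: [[-0.333, -0.943, -0.002], [-0.943, 0.333, -0.002], [0.002, 0.001, -1.0]]
contact_force: [-0.4, -2.0, 6.0]
width: 0.0232
grip_force: 79.3
```

>>> send_rows(
  steps=[
    {"travel":[-0.07,0,0],"rot":[0,0,0],"claw":1},
    {"travel":[0,0,0],"rot":[0,0,0],"claw":1},
    {"travel":[0,0,0],"rot":[0,0,0],"claw":1},
  ],
)

```text
time_s: 15.98
tool_pos: [0.5924, 0.2694, 0.2713]
eef_rot: [[-0.333, -0.943, -0.002], [-0.943, 0.333, -0.002], [0.002, 0.001, -1.0]]
contact_force: [1.2, -3.8, 6.7]
width: 0.0232
grip_force: 79.3
```

>>> send_rows(
  steps=[
    {"travel":[0.1,0,0],"rot":[0,0,0],"claw":1},
    {"travel":[0.05,0,-0.1],"rot":[0,0,0],"claw":1},
    {"travel":[0,0,-0.4],"rot":[0,0,0],"claw":1},
    {"travel":[0,0,-1],"rot":[0,0,0],"claw":1},
    {"travel":[0,0,-2],"rot":[0,0,0],"claw":1},
    {"travel":[0,0,-3],"rot":[0,0,0],"claw":1},
    {"travel":[0,0,-2.8],"rot":[0,0,0],"claw":1},
    {"travel":[0,0,0],"rot":[0,0,0],"claw":1},
    {"travel":[0,0,0],"rot":[0,0,0],"claw":1},
  ],
)

```text
time_s: 17.1
tool_pos: [0.592, 0.2685, 0.3638]
eef_rot: [[-0.333, -0.943, -0.001], [-0.943, 0.333, -0.0], [0.001, 0.001, -1.0]]
contact_force: [-0.3, -0.2, -1.5]
width: 0.0235
grip_force: 78.4
```

```bash
python3 snap.py w5
```

```text
17.1 [0.592  0.2685 0.3638] [[-0.333, -0.943, -0.001], [-0.943, 0.333, -0.0], [0.001, 0.001, -1.0]] [-0.26 -0.23 -1.54] 0.023461239125762305
```

View pics/w5.png

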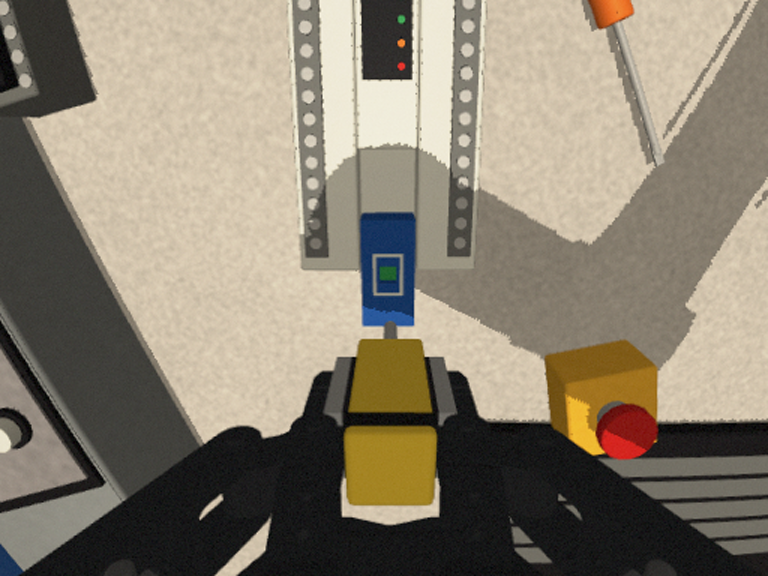

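Run:
```python
from h import *
a=load("w5");P=pix2w(a,np.array([[387.5,273.5]])/1.5,[.058],a["obs"])[0];print(P,np.linalg.norm(P[:2]-[.5788,.2312]))
```

```text
[0.59202674 0.26790424 0.058     ] 0.03901471018782221
```

>>> send_rows(
  steps=[
    {"travel":[0,0,0],"rot":[0,0,-0.113],"claw":1},
    {"travel":[0,0,0],"rot":[0,0,-0.113],"claw":1},
    {"travel":[0,0,0],"rot":[0,0,-0.114],"claw":1},
    {"travel":[4,0.4,0],"rot":[0,0,0],"claw":1},
    {"travel":[6,0.6,0],"rot":[0,0,0],"claw":1},
    {"travel":[6,0.6,0],"rot":[0,0,0],"claw":1},
    {"travel":[6,0.6,0],"rot":[0,0,0],"claw":1},
    {"travel":[6,0.6,0],"rot":[0,0,0],"claw":1},
    {"travel":[6,0.6,0],"rot":[0,0,0],"claw":1},
    {"travel":[6,0.6,0],"rot":[0,0,0],"claw":1},
    {"travel":[4,0.4,0],"rot":[0,0,0],"claw":1},
    {"travel":[0,0,0],"rot":[0,0,0],"claw":1},
  ],
)

```text
time_s: 18.65
tool_pos: [0.5479, -0.1741, 0.363]
eef_rot: [[-0.003, -1.0, -0.003], [-1.0, 0.003, -0.0], [0.0, 0.003, -1.0]]
contact_force: [-0.5, 0.7, -2.6]
width: 0.0229
grip_force: 78.5
```

Cartridge is about 39 mm out. Continue to above the hole.

>>> send_rows(
  steps=[
    {"travel":[3,0.15,0],"rot":[0,0,0],"claw":1},
    {"travel":[2.95,0.15,0],"rot":[0,0,0],"claw":1},
    {"travel":[0,0,3],"rot":[0,0,0],"claw":1},
    {"travel":[0,0,3],"rot":[0,0,0],"claw":1},
    {"travel":[0,0,0],"rot":[0,0,0],"claw":1},
    {"travel":[0,0,0],"rot":[0,0,0],"claw":1},
    {"travel":[0,0,0],"rot":[0,0,0],"claw":1},
  ],
)

```text
time_s: 19.52
tool_pos: [0.5461, -0.231, 0.3062]
eef_rot: [[0.001, -1.0, 0.002], [-1.0, -0.001, -0.001], [0.001, -0.002, -1.0]]
contact_force: [0.3, 0.4, -0.6]
width: 0.0233
grip_force: 78.5
```

```bash
python3 snap.py w6
python3 - <<'E'
from h import *
f=load("w6");o=f["obs"]
cv2.imwrite("pics/c6.png",crop(f,190,100,140,140,4))
R=np.array(o["eef_rot"]);t=np.array(o["tool_pos"]);T=R@[0,0,.226]+t
print(T,w2pix(f,[T],o))
E
```

```text
19.525 [ 0.5461 -0.231   0.3062] [[0.001, -1.0, 0.002], [-1.0, -0.001, -0.001], [0.001, -0.002, -1.0]] [ 0.26  0.37 -0.59] 0.02327369028235312
[ 0.54660234 -0.2311354   0.0801852 ] [[258.51173842 214.86580564]]
```

View pics/c6.png

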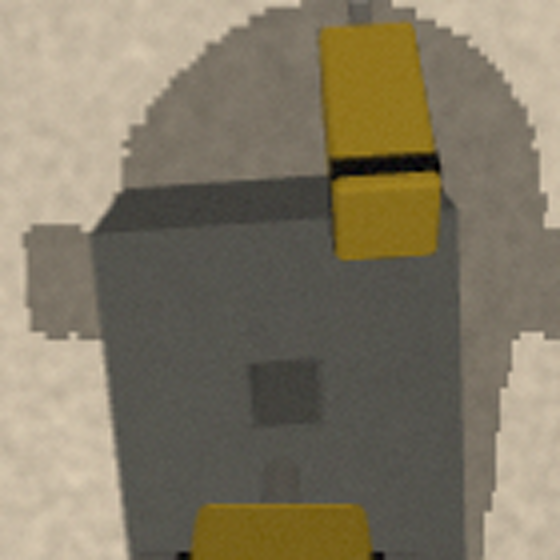

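Run:
```python
from h import *
f=load("w6");o=f["obs"]
R=np.array(o["eef_rot"]);t=np.array(o["tool_pos"]);T=R@[0,0,.226]+t
H=pix2w(f,[[261.5,198.3]],[.05],o)[0];print(H,(H-T)@R*100,(pix2w(f,[[260,214.3]],[T[2]],o)[0]-T)@R*100)
```

```text
[ 0.5444161  -0.23273954  0.05      ] [0.15794498 0.22587923 3.01811605] [ 0.04279798  0.10423289 -0.00021192]
```

>>> send_rows(
  steps=[
    {"travel":[0.13,0.13,1],"rot":[0,0,0],"claw":1},
    {"travel":[0,0,1],"rot":[0,0,0],"claw":1},
    {"travel":[0,0,0.8],"rot":[0,0,0],"claw":1},
    {"travel":[0,0,0.8],"rot":[0,0,0],"claw":1},
    {"travel":[0,0,0],"rot":[0,0,0],"claw":1},
    {"travel":[0,0,0],"rot":[0,0,0],"claw":1},
  ],
)

```text
time_s: 20.32
tool_pos: [0.5445, -0.2325, 0.2687]
eef_rot: [[0.001, -1.0, 0.0], [-1.0, -0.001, -0.0], [0.0, -0.0, -1.0]]
contact_force: [-0.3, 0.7, -0.7]
width: 0.0232
grip_force: 78.5
```

>>> send_rows(
  steps=[
    {"travel":[0,0,0.8],"rot":[0,0,0],"claw":1},
    {"travel":[0,0,0.8],"rot":[0,0,0],"claw":1},
    {"travel":[0,0,0.8],"rot":[0,0,0],"claw":1},
    {"travel":[0,0,0.4],"rot":[0,0,0],"claw":1},
    {"travel":[0,0,0.3],"rot":[0,0,0],"claw":1},
    {"travel":[0,0,0],"rot":[0,0,0],"claw":1},
    {"travel":[0,0,0],"rot":[0,0,0],"claw":1},
  ],
)

```text
time_s: 21.2
tool_pos: [0.5445, -0.2325, 0.2377]
eef_rot: [[0.001, -1.0, 0.0], [-1.0, -0.001, -0.0], [0.0, -0.0, -1.0]]
contact_force: [-0.1, -0.1, -2.5]
width: 0.0227
grip_force: 78.5
```

>>> send_rows(
  steps=[
    {"travel":[0,0,0.08],"rot":[0,0,0],"claw":1},
    {"travel":[0,0,0.04],"rot":[0,0,0],"claw":1},
    {"travel":[0,0,0],"rot":[0,0,0],"claw":1},
    {"travel":[0,0,0],"rot":[0,0,0],"claw":1},
  ],
)

```text
time_s: 21.7
tool_pos: [0.5444, -0.2324, 0.2363]
eef_rot: [[0.001, -1.0, 0.0], [-1.0, -0.001, -0.0], [0.0, -0.0, -1.0]]
contact_force: [-1.2, 0.7, -1.1]
width: 0.0233
grip_force: 78.7
```

>>> send_rows(
  steps=[
    {"travel":[0,0,0],"rot":[0,0,0],"claw":-1},
    {"travel":[0,0,0],"rot":[0,0,0],"claw":-1},
    {"travel":[0,0,0],"rot":[0,0,0],"claw":-1},
    {"travel":[0,0,0],"rot":[0,0,0],"claw":-1},
    {"travel":[0,0,0],"rot":[0,0,0],"claw":-1},
    {"travel":[0,0,-2],"rot":[0,0,0],"claw":-1},
    {"travel":[0,0,-4],"rot":[0,0,0],"claw":-1},
    {"travel":[0,0,-6],"rot":[0,0,0],"claw":-1},
    {"travel":[0,0,-4],"rot":[0,0,0],"claw":-1},
    {"travel":[0,0,0],"rot":[0,0,0],"claw":-1},
    {"travel":[0,0,0],"rot":[0,0,0],"claw":-1},
  ],
)

```text
time_s: 23.08
tool_pos: [0.5442, -0.2324, 0.3967]
eef_rot: [[0.001, -1.0, 0.001], [-1.0, -0.001, 0.0], [-0.0, -0.001, -1.0]]
contact_force: [-0.2, 0.7, 0.1]
width: 0.0853
grip_force: 0.0
```

```bash
python3 snap.py w7
```

```text
23.075 [ 0.5442 -0.2324  0.3967] [[0.001, -1.0, 0.001], [-1.0, -0.001, 0.0], [-0.0, -0.001, -1.0]] [-0.15  0.71  0.07] 0.0852951142146377
```

View pics/w7.png

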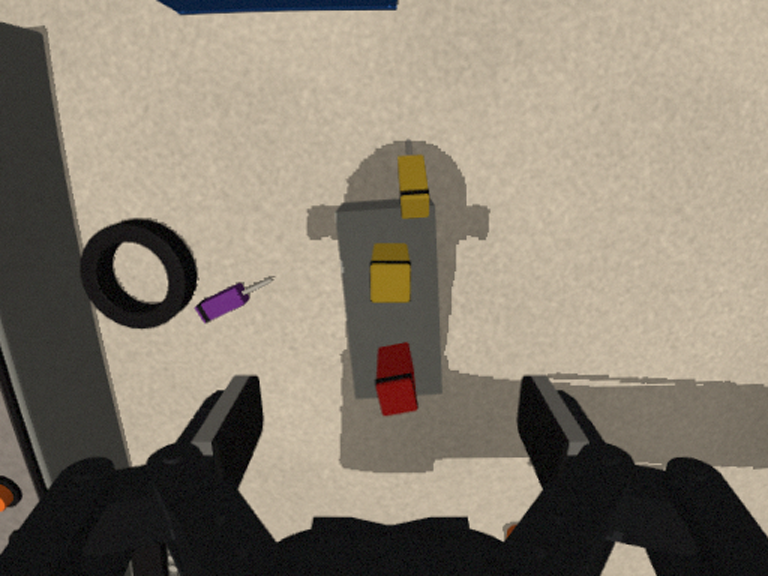

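The yellow tool stands upright in its hole (390,280), the punch is untouched (397,390), and the gripper is clear.

```bash
python3 -c "
from station import bot
print(bot.hand_in())"
```

```text
the job is handed in; nothing more can be done
None
```

The job is handed in, with no verdict returned: the cartridge measured about 39 mm out in the wrist camera, and the pin tool is back upright in its stand hole with the gripper clear.

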